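Find the socket that fits the laser jig's nut

ROBOT

A 7-joint arm with a two-finger parallel gripper is mounted at the origin on the work surface. World frame = base frame: x ahead of the robot, y to its left, z up, the work surface at z = 0. Lengths are in m, angles in rad, forces in N, time in s.
With the tool pointing down it reaches from about 0.425 to 0.925 m from the base axis. Payload 6.8 kg.
Tool frame: the origin (TCP) lies between the finger pads; the fingertips stand r.tcp_to_tips ahead of it and the grasp point (between the pads) lies 3 mm ahead of it (r.tcp_to_tips is the distance from the TCP to the fingertips, in m); z points along the fingers, y is the line along which they close (so a half turn about z gives the same grasp; the last joint's range is limited). The gripper opens to 85 mm and grips with 20 to 120 N. Pads are 22 mm wide; open, the fingers measure 114 mm over their backs; the gripper's body (76 mm by 85 mm) begins 54 mm behind the grasp point. The pads swing forward as they close: fully open they stand 13 mm farther back than shut.
Start: joints at [1.225, 0.477, 0.022, 1.555, -0.011, 1.109, -0.083], TCP at [0.159, -0.656, 0.253] pointing down, gripper open.
Joint ranges: [-2.96, 2.96], [-0.34, 2.1], [-1.41, 1.46], [0.24, 2.44], [-1.37, 4.51], [0.17, 1.92], [-2.96, 2.96]. Speed limits (rad/s): [2.39, 2.39, 3.14, 3.14, 3.14, 3.14, 3.14].

INTERFACE

Orientations are given as a rotation vector (axis times angle).
In Python, from bench import r gives the robot as it stands. The module is installed in compiled form; this text tells all that it offers.
- The arm moves only by the tool step_arm, never from a script. Its argument "moves" is a list of rows, each an object of numbers: "rx", "ry", "rz": the turn, a rotation vector about the tool's x, y, z in degrees; "dx", "dy", "dz": the shift along the tool's x, y, z in mm; "gripper": the opening, from -1 (shut) to 1 (fully open). In form: [{"rx": .., "ry": .., "rz": .., "dx": .., "dy": .., "dz": .., "gripper": ..}, ...]. A call has 1 to 20 rows; each row shifts and turns the commanded pose from where the row before left it, along the tool's axes as they then stand; what a row does not reach is not made up. A row lasts 1/8 s, in which the tool goes at most 62.5 mm and 10.7 degrees, less where a joint would pass 70% of its speed; a pose out of reach is approached as far as the arm can. A call is refused whole if a number of a shift passes 62.5 or a number of a turn 10.7, either way. A call with a gripper value outside its range is refused whole. The fingers move at their own pace and stop on an object; "grip_force" is the grip in N (left out, the last holds). Time passes only in rows, so rows that do not move let the fingers close. It gives the time, the measured TCP pose, the force, the opening and the grip force at its end, in the units of the state.
- r.get_obs(): the state, without advancing time (a new reading comes with each control period).
- r.grab_frame(name): name is "side" or "top"; returns the picture (400x640x3 uint8, blue, green, red); there is no depth.
- r.camera_info(name): a dict with "mtx" (3x3 intrinsics, pixels), "D" ([k1, k2, p1, p2, k3] as OpenCV has them; the pictures are not rectified), "rvec" (rotation vector, rad) and "tvec" (3), from world to camera coordinates, as OpenCV has them. Camera axes: x right, y down, z forward; pixel columns grow to the right and rows downward; lengths in m; the calibration is good to about 2 mm. A picture is of the moment at which its call begins. camera_info takes no time and is no camera call.
- r.hand_in(): hands the job in; it is judged then, once.
The state is a dict: "clock": time; "joints": joint angles; "qvel": joint speeds; "tau": joint torques, N m; "tcp_pos": TCP position; "orientation": TCP orientation; "contact_force": force on the tool from outside, world axes, zero at the start; "moment": the same for the moment, N m; "grip_width": finger opening in m; "gripper_force": force on a finger pad.
Only numpy, scipy, OpenCV 4.12 (cv2) and the standard library are available. Lean on these libraries where they do the work, as an engineer would, in place of code of your own. Each camera call takes 0.05 s, during which the arm holds its last target. There are 200 camera calls.

TASK

One of the three socket drivers in the blue rack fits the brass nut inside the red ring on the aluminium jig plate: slide drivers out of their slots and try them on that nut until one goes fully down, its mouth flat on the plate. Hang any driver that does not fit back in the rack, leave the other things on the bench alone, and finish with the fitting driver upright and fully seated on the nut, still held in the gripper.

Things in the scene. Friction and masses are not known exactly. Their poses are not given: they have to be found in the camera images.
- grip_a (a point): Centre of driver A's orange square grip, 26 x 26 mm, 46 mm tall, faces square to its x and y, z up. Drivers A, B, C are outwardly alike: 118 mm tall, 0.28 kg; from the bottom a steel socket (six-sided outside, 36 mm across flats, 42 mm over corners, 40 mm tall), 28 mm of 12.7 mm square bar, a 30 mm square collar 4 mm thick, the grip.
- mouth_a (a point): Centre of the open bottom face of driver A's socket, 95 mm straight below its grip centre, same axes. The six-sided bore has flats facing the driver's +x and -x (it repeats every 60 degrees). The three bores are 18 mm across flats and 30 mm deep, 22 and 23, 26 and 16; which driver has which is not told.
- grip_b (a point): Centre of driver B's orange square grip, 26 x 26 mm, 46 mm tall, faces square to its x and y, z up. All three look alike; see driver A for the make-up.
- mouth_b (a point): Centre of the open bottom face of driver B's socket, 95 mm straight below its grip centre, same axes. Bore as told for driver A, of another size.
- grip_c (a point): Centre of driver C's orange square grip, 26 x 26 mm, 46 mm tall, faces square to its x and y, z up. All three look alike; see driver A for the make-up.
- mouth_c (a point): Centre of the open bottom face of driver C's socket, 95 mm straight below its grip centre, same axes. Bore as told for driver A, of another size.
- rack: Fixed blue rack. Origin on the bench, x to its closed back. Shelf 8 mm thick, top 85 mm up, x -30 to +50, y -136 to +136 mm. Slots 16 mm wide at y -80, 0, +80 run from the open front (x -30) to x +10. Drivers hang by the collar, bar in a slot within 10 mm of x 0, mouth 17 mm above the bench. The socket is wider than the slot: slide out or in by the front (clear at x below -55).
- rack_back (a point): Top centre of the rack's back edge, 85 mm above the bench, at the rack's x = +50 mm; same axes. Below the shelf a panel closes the back from x = 38 mm; the front and sides are open.
- job (a point): Top face of the fixed aluminium jig plate, at the red ring's centre, on the middle stud's axis; x, y along the plate, z up. The brass nut here has flats facing +x and -x. It may be the 16, 20 or 24 mm nut (across flats; 12 to 14 mm tall); its stud's top is then 28, 21 or 14 mm above the plate. The 18, 22, 26 mm sockets fit the 16, 20, 24 mm nuts.
- jig: The jig plate, 90 x 250 x 20 mm, long along its y, origin under its centre. Two more nuts on studs stand at y -75 and +75 mm, in varying order. On the right nut a socket's mouth comes down flat on the plate; a wrong one stops at least 5 mm above it: too small on the nut's top, too large with the stud in its shallower bore.
- tape: Bystander: amber roll of parcel tape lying flat, 96 mm across, 48 mm tall; origin at its underside.
- carton: Bystander: small cardboard carton 80 x 60 x 50 mm; origin at the centre of its underside.
- glue: Bystander: capped bottle, 48 mm across, 110 mm tall; origin at its underside.
- screwdriver: Bystander: screwdriver lying on the bench along its x axis, red handle to -x, about 190 mm long, origin near its middle.

How it is judged:
By the outcome, as a careful person would: the job done as asked, in the order asked, and still so for the second after the job is handed in, while the arm keeps its last pose, push and grip.
It also fails if it takes over 72 s, if anything falls off the work surface, if the arm or the gripper's body presses on something with over 40 N, if the wrist force passes 120 N, or if a joint passes its speed limit or range.

## Working session

There is one attempt and no reset: what is moved stays moved. The work goes in short steps, Python scripts to look and compute and a tool call to move; the robot and the scene stay as the last step left them, time stands still between calls to the robot, and variables do not carry over. Pictures are saved under pics/ and viewed, at most 10 in all, crops included, and the job is handed in when it is done.

Besides the shell and the picture viewer there is one more tool, called after "Request:" as a command line: name --argument value ..., lists and objects as JSON in quotes. step_arm: Moves the arm, as the interface text tells. Its arguments: {"type":"object","properties":{"moves":{"type":"array","items":{"type":"object","properties":{"rx":{"type":"number"},"ry":{"type":"number"},"rz":{"type":"number"},"dx":{"type":"number"},"dy":{"type":"number"},"dz":{"type":"number"},"gripper":{"type":"number"}}}},"grip_force":{"type":"number"}},"required":["moves"]}

```bash
mkdir -p pics; python3 - <<'E'
from bench import r
import cv2,numpy as np
np.set_printoptions(precision=4,suppress=True)
for n in("side","top"):
    cv2.imwrite(f"pics/{n}0.png",r.grab_frame(n))
    c=r.camera_info(n);R=cv2.Rodrigues(np.array(c["rvec"],float))[0]
    print(n,np.array(c["mtx"]),c["D"],-R.T@np.array(c["tvec"]).ravel(),R)
print(r.get_obs(),r.tcp_to_tips)
E
```

```text
side [[445.3248   0.     325.2112]
 [  0.     445.3248 197.7636]
 [  0.       0.       1.    ]] [0.0158 0.     0.     0.     0.    ] [0.1395 0.6839 0.719 ] [[-0.841  -0.5406  0.0208]
 [-0.3642  0.5373 -0.7607]
 [ 0.4001 -0.6473 -0.6488]]
top [[479.8168   0.     316.2335]
 [  0.     479.8168 205.1348]
 [  0.       0.       1.    ]] [-0.0012  0.      0.      0.      0.    ] [0.3721 0.038  1.1974] [[ 0.0051 -1.     -0.0007]
 [-0.991  -0.005  -0.1338]
 [ 0.1338  0.0014 -0.991 ]]
{'clock': 0.1, 'joints': array([ 1.2249,  0.4777,  0.0223,  1.5563, -0.0115,  1.1093, -0.0831]), 'qvel': array([ 0.0007, -0.0022,  0.0015, -0.0025, -0.0013,  0.0004,  0.0001]), 'tau': array([  0.0041, -59.776 ,   1.6138, -28.1955,   0.0129,   0.0051,
         0.    ]), 'tcp_pos': array([ 0.1589, -0.6555,  0.2524]), 'orientation': array([-3.1178, -0.3725,  0.0005]), 'contact_force': array([0.1037, 0.3271, 0.1533]), 'moment': array([ 0.0307, -0.0165, -0.0504]), 'gripper_force': 0.0, 'grip_width': 0.08531249943162349} 0.022
```

View pics/side0.png

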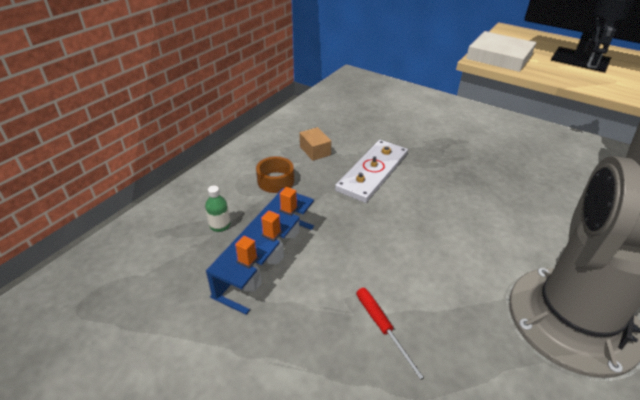

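View pics/top0.png

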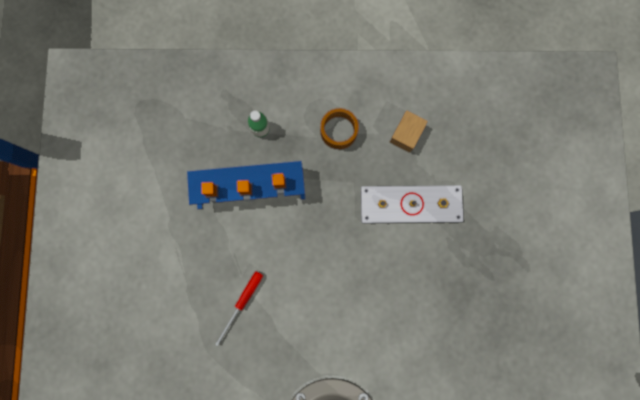

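Side view: the grips are at about (246,250), (271,225) and (288,200). Top view: the grips are at (209,188), (243,186) and (279,180), with the ring at (412,204). The rack's open front faces the robot. Next I'll measure these in both views.

```bash
cat > h.py <<'E'
from bench import r
import cv2,numpy as np
np.set_printoptions(precision=4,suppress=True)
def cam(n):
    c=r.camera_info(n);R=cv2.Rodrigues(np.array(c["rvec"],float))[0];t=np.array(c["tvec"],float).ravel()
    return np.array(c["mtx"],float),np.array(c["D"],float),R,t
def ray(n,uv):
    K,D,R,t=cam(n);p=cv2.undistortPoints(np.array(uv,float).reshape(-1,1,2),K,D)[:,0]
    d=np.c_[p,np.ones(len(p))]@R
    return -R.T@t,d/np.linalg.norm(d,axis=1)[:,None]
def plane(n,uv,z):
    o,d=ray(n,uv);return o+d*((z-o[2])/d[:,2])[:,None]
def tri(uvs,uvt):
    o1,d1=ray("side",[uvs]);o2,d2=ray("top",[uvt]);d1=d1[0];d2=d2[0]
    s=np.linalg.lstsq(np.c_[d1,-d2],o2-o1,rcond=None)[0];a=o1+s[0]*d1;b=o2+s[1]*d2
    return (a+b)/2,np.linalg.norm(a-b)
def proj(n,P):
    c=r.camera_info(n);return cv2.projectPoints(np.array(P,float).reshape(-1,1,3),np.array(c["rvec"],float),np.array(c["tvec"],float),np.array(c["mtx"],float),np.array(c["D"],float))[0][:,0]
def blobs(m,amin=20):
    m=m.astype(np.uint8)*255
    cs=cv2.findContours(m,cv2.RETR_EXTERNAL,cv2.CHAIN_APPROX_NONE)[0]
    return [c for c in cs if cv2.contourArea(c)>amin]
def hsv(i): return cv2.cvtColor(i,cv2.COLOR_BGR2HSV)
E
python3 - <<'E'
from h import *
import cv2
T=cv2.imread("pics/top0.png");S=cv2.imread("pics/side0.png")
def om(i):h=hsv(i);return (h[...,0]>4)&(h[...,0]<14)&(h[...,1]>200)&(h[...,2]>130)
for n,i in(("top",T),("side",S)):
    for c in blobs(om(i),40):
        m=cv2.moments(c);print(n,"orange",m['m10']/m['m00'],m['m01']/m['m00'],m['m00'],cv2.boundingRect(c))
    h=hsv(i)
    red=((h[...,0]<5)|(h[...,0]>174))&(h[...,1]>80)&(h[...,2]>100)
    for c in blobs(red,60):
        (x,y),(a,b),t=cv2.fitEllipse(c);print(n,"red",x,y,a,b,plane(n,[(x,y)],.02))
    w=(h[...,1]<45)&(h[...,2]>170)
    for c in blobs(w,800):
        q=cv2.minAreaRect(c);print(n,"white",q); 
        if n=="top":print(plane(n,cv2.boxPoints(q),.02))
    if n=="top":
        b=(abs(h[...,0].astype(int)-110)<12)&(h[...,1]>150)&(h[...,2]>60)
        for c in blobs(b,800):
            q=cv2.minAreaRect(c);print("blue",q);print(plane(n,cv2.boxPoints(q),.085))
a=cv2.resize(T[175:230,350:475],None,fx=6,fy=6,interpolation=cv2.INTER_CUBIC)
b=cv2.resize(T[155:215,180:310],None,fx=5.7,fy=4,interpolation=cv2.INTER_CUBIC)
b=cv2.resize(b,(750,250));cv2.imwrite("pics/c1.png",np.vstack([a,b]))
E
```

```text
top red 249.2922821044922 288.78759765625 10.319023132324219 52.18706130981445 [[0.326  0.2005 0.02  ]]
top red 411.7153015136719 203.47381591796875 22.41788673400879 23.14454460144043 [[ 0.5363 -0.1969  0.02  ]]
top white ((411.3955078125, 203.61886596679688), (34.39762496948242, 99.07550811767578), 89.32596588134766)
[[ 0.5771 -0.0732  0.02  ]
 [ 0.5813 -0.3198  0.02  ]
 [ 0.4952 -0.3178  0.02  ]
 [ 0.4911 -0.0736  0.02  ]]
blue ((245.482421875, 184.6339111328125), (36.73961639404297, 114.8772201538086), 84.95755004882812)
[[0.6012 0.346  0.085 ]
 [0.6269 0.0759 0.085 ]
 [0.5392 0.0675 0.085 ]
 [0.514  0.3349 0.085 ]]
side orange 243.81465517241378 249.1551724137931 232.0 (237, 237, 17, 28)
side orange 268.8679245283019 223.37185534591194 212.0 (263, 212, 15, 26)
side orange 286.6487638533674 198.3256606990622 195.5 (281, 187, 14, 25)
side red 373.91326904296875 309.99749755859375 13.628900527954102 63.103092193603516 [[0.3201 0.2075 0.02  ]]
side white ((371.98529052734375, 168.45794677734375), (31.328693389892578, 75.3641357421875), 44.19307327270508)
side white ((500.6983642578125, 49.781978607177734), (63.672935485839844, 31.893726348876953), 13.240520477294922)
```

View pics/c1.png

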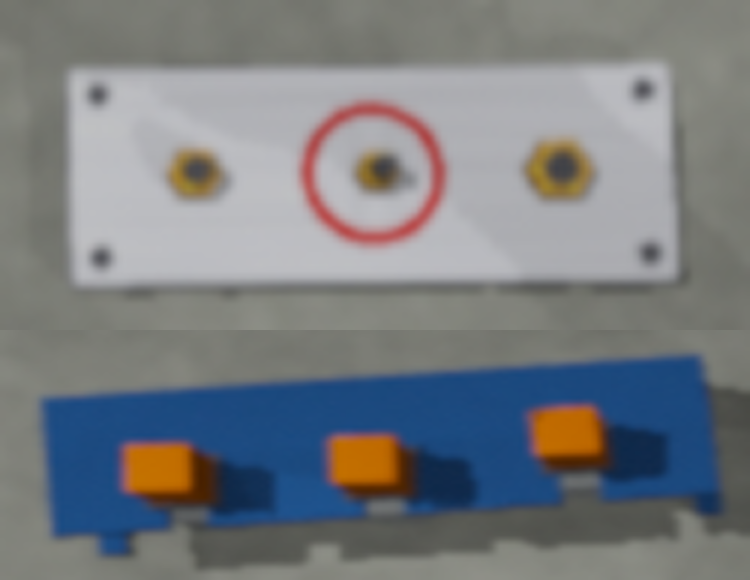

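The middle nut is the smallest of the three, with the tallest stud, so it is the 16 mm one. The rack is turned about +5.3° and the jig about +1°. Next are the grip top faces.

```bash
python3 - <<'E'
from h import *
T=cv2.imread("pics/top0.png");h=hsv(T)
print(h[188,208],h[186,243],h[181,278])
m=(h[...,0]>8)&(h[...,0]<22)&(h[...,1]>200)&(h[...,2]>170)
m[:,315:]=0
for c in blobs(m,40):
    q=cv2.minAreaRect(c);M=cv2.moments(c);u=(M['m10']/M['m00'],M['m01']/M['m00']);print(u,q,plane("top",[u],.135))
th=np.deg2rad(5.35);X=np.array([np.cos(th),np.sin(th)]);Y=np.array([-X[1],X[0]]);o=np.array([.564,.2063])
for y in(-.08,0,.08):print(o+y*Y)
# screws
g=cv2.cvtColor(T,cv2.COLOR_BGR2GRAY)
for c in blobs((g<110)[180:228,360:466],4):
    M=cv2.moments(c);u=(360+M['m10']/M['m00'],180+M['m01']/M['m00']);print("dark",u,M['m00'],plane("top",[u],.02))
b=((abs(h[...,0].astype(int)-24)<10)&(h[...,1]>110))
for c in blobs(b[180:228,360:466],8):
    (x,y),rr=cv2.minEnclosingCircle(c);print("nut",x+360,y+180,rr,cv2.contourArea(c),plane("top",[(x+360,y+180)],.033))
E
```

```text
[ 17 255 194] [ 17 255 193] [ 17 255 191]
(206.87387387387386, 187.4527027027027) ((206.5, 187.5), (9.0, 9.0), 90.0) [[0.5543 0.2852 0.135 ]]
(242.57692307692307, 185.6559829059829) ((242.5, 185.5), (9.0, 9.0), 90.0) [[0.5588 0.2052 0.135 ]]
(277.65765765765764, 178.8198198198198) ((277.5, 178.5), (9.0, 9.0), 90.0) [[0.5748 0.1266 0.135 ]]
[0.5715 0.1266]
[0.564  0.2063]
[0.5565 0.286 ]
dark (453.0, 222.5151515151515) 11.0 [[ 0.4895 -0.2976  0.02  ]]
dark (440.0, 222.5185185185185) 9.0 [[ 0.4893 -0.2655  0.02  ]]
dark (413.0537634408602, 203.05376344086022) 15.5 [[ 0.5374 -0.2002  0.02  ]]
dark (382.60714285714283, 203.10714285714286) 14.0 [[ 0.5369 -0.1248  0.02  ]]
dark (443.3181818181818, 202.6060606060606) 22.0 [[ 0.5389 -0.2752  0.02  ]]
nut 381.7857151031494 203.6428565979004 3.2341651916503906 9.0 [[ 0.5337 -0.121   0.033 ]]
nut 442.5227279663086 202.90909004211426 4.652534484863281 55.5 [[ 0.5363 -0.2698  0.033 ]]
```

```bash
cat >> h.py <<'E'
def delta(P,yaw):
    "tool-axes shift (mm) and rz (deg) from now to P, yaw of tool x; shift given in axes AFTER the turn"
    o=r.get_obs();R=cv2.Rodrigues(np.array(o["orientation"],float))[0]
    y=np.degrees(np.arctan2(R[1,0],R[0,0]));a=np.radians(yaw)
    A=np.array([[np.cos(a),np.sin(a),0],[np.sin(a),-np.cos(a),0],[0,0,-1]])
    print("clk",o["clock"],"tcp",o["tcp_pos"],"yaw %.2f tilt"%y,R[:2,2],"F",o["contact_force"],"w",o["grip_width"])
    print("d",A.T@(np.array(P)-o["tcp_pos"])*1000,"rz %.2f"%(y-yaw))
E
python3 -c "
from h import *
delta([.5748,.1266,.22],5.35)"
```

```text
clk 0.1 tcp [ 0.1589 -0.6555  0.2524] yaw 13.63 tilt [-0.0005  0.0016] F [0.1037 0.3271 0.1533] w 0.08531249943162349
d [ 487.0125 -739.944    32.4204] rz 8.28
```

Request:
step_arm --moves '[{"rz": 8.3,"gripper": 1},{"dx": 26,"dy": -35},{"dx": 26,"dy": -35},{"dx": 26,"dy": -35},{"dx": 26,"dy": -35},{"dx": 26,"dy": -39},{"dx": 26,"dy": -39},{"dx": 26,"dy": -39},{"dx": 26,"dy": -39},{"dx": 26,"dy": -39},{"dx": 26,"dy": -39},{"dx": 26,"dy": -39},{"dx": 26,"dy": -39},{"dx": 26,"dy": -39},{"dx": 26,"dy": -39},{"dx": 26,"dy": -39},{"dx": 26,"dy": -39},{"dx": 26,"dy": -39},{"dx": 26,"dy": -39},{}]'

```text
invalid input at $.moves[0]: expected keys rx, ry, rz, dx, dy, dz, gripper
```

```bash
python3 -c "
from h import *
delta([.5748,.1266,.119],5.35)
print(r.get_obs()['joints'])"
```

```text
clk 0.1 tcp [ 0.1589 -0.6555  0.2524] yaw 13.63 tilt [-0.0005  0.0016] F [0.1037 0.3271 0.1533] w 0.08531249943162349
d [ 487.0125 -739.944   133.4204] rz 8.28
[ 1.2249  0.4777  0.0223  1.5563 -0.0115  1.1093 -0.0831]
```

Request:
step_arm --moves '[{"rx": 0,"ry": 0,"rz": 8.3,"dx": 0,"dy": 0,"dz": 0,"gripper": 1},{"rx": 0,"ry": 0,"rz": 0,"dx": 27,"dy": -41,"dz": 0,"gripper": 1},{"rx": 0,"ry": 0,"rz": 0,"dx": 27,"dy": -41,"dz": 0,"gripper": 1},{"rx": 0,"ry": 0,"rz": 0,"dx": 27,"dy": -41,"dz": 0,"gripper": 1},{"rx": 0,"ry": 0,"rz": 0,"dx": 27,"dy": -41,"dz": 0,"gripper": 1},{"rx": 0,"ry": 0,"rz": 0,"dx": 27,"dy": -41,"dz": 0,"gripper": 1},{"rx": 0,"ry": 0,"rz": 0,"dx": 27,"dy": -41,"dz": 0,"gripper": 1},{"rx": 0,"ry": 0,"rz": 0,"dx": 27,"dy": -41,"dz": 0,"gripper": 1},{"rx": 0,"ry": 0,"rz": 0,"dx": 27,"dy": -41,"dz": 0,"gripper": 1},{"rx": 0,"ry": 0,"rz": 0,"dx": 27,"dy": -41,"dz": 0,"gripper": 1},{"rx": 0,"ry": 0,"rz": 0,"dx": 27,"dy": -41,"dz": 0,"gripper": 1},{"rx": 0,"ry": 0,"rz": 0,"dx": 27,"dy": -41,"dz": 0,"gripper": 1},{"rx": 0,"ry": 0,"rz": 0,"dx": 27,"dy": -41,"dz": 0,"gripper": 1},{"rx": 0,"ry": 0,"rz": 0,"dx": 27,"dy": -41,"dz": 0,"gripper": 1},{"rx": 0,"ry": 0,"rz": 0,"dx": 27,"dy": -41,"dz": 0,"gripper": 1},{"rx": 0,"ry": 0,"rz": 0,"dx": 27,"dy": -41,"dz": 0,"gripper": 1},{"rx": 0,"ry": 0,"rz": 0,"dx": 27,"dy": -41,"dz": 0,"gripper": 1},{"rx": 0,"ry": 0,"rz": 0,"dx": 27,"dy": -41,"dz": 0,"gripper": 1},{"rx": 0,"ry": 0,"rz": 0,"dx": 27,"dy": -41,"dz": 0,"gripper": 1},{"rx": 0,"ry": 0,"rz": 0,"dx": 0,"dy": 0,"dz": 0,"gripper": 1}]'

```text
clock: 2.6
tcp_pos: [0.5747, 0.1285, 0.2529]
orientation: [-3.135, -0.155, 0.0]
contact_force: [-0.9, -1.5, -1.5]
grip_width: 0.0856
gripper_force: 0.0
```

```bash
python3 -c "
from h import *
delta([.5748,.1266,.119],5.35)
print(r.get_obs()['joints'])"
```

```text
clk 2.6 tcp [0.5747 0.1285 0.2529] yaw 5.67 tilt [-0.0004  0.0027] F [-0.8711 -1.4907 -1.5134] w 0.08557113786088345
d [ -0.1075   1.9408 133.8575] rz 0.32
[ 0.0344  0.3749 -0.4592  1.7433  0.1835  1.0657 -1.9582]
```

Request:
step_arm --grip_force 60 --moves '[{"rx": 0,"ry": 0,"rz": 0.3,"dx": 0,"dy": 1.9,"dz": 30,"gripper": 1},{"rx": 0,"ry": 0,"rz": 0,"dx": 0,"dy": 0,"dz": 40,"gripper": 1},{"rx": 0,"ry": 0,"rz": 0,"dx": 0,"dy": 0,"dz": 40,"gripper": 1},{"rx": 0,"ry": 0,"rz": 0,"dx": 0,"dy": 0,"dz": 24,"gripper": 1},{"rx": 0,"ry": 0,"rz": 0,"dx": 0,"dy": 0,"dz": 0,"gripper": 1},{"rx": 0,"ry": 0,"rz": 0,"dx": 0,"dy": 0,"dz": 0,"gripper": -1},{"rx": 0,"ry": 0,"rz": 0,"dx": 0,"dy": 0,"dz": 0,"gripper": -1},{"rx": 0,"ry": 0,"rz": 0,"dx": 0,"dy": 0,"dz": 0,"gripper": -1},{"rx": 0,"ry": 0,"rz": 0,"dx": 0,"dy": 0,"dz": 0,"gripper": -1},{"rx": 0,"ry": 0,"rz": 0,"dx": 0,"dy": 0,"dz": 0,"gripper": -1}]'

```text
clock: 3.85
tcp_pos: [0.5753, 0.1241, 0.1207]
orientation: [-3.136, -0.14, -0.004]
contact_force: [-1.6, 4.6, 6.0]
grip_width: 0.0255
gripper_force: 61.4
```

```bash
python3 -c "
from h import *
delta([.5748,.1266,.119],5.35);print(r.get_obs()['moment'])
for n in('top','side'):
  cv2.imwrite(f'pics/g1{n}.png',r.grab_frame(n))"
```

```text
clk 3.85 tcp [0.5753 0.1241 0.1207] yaw 5.10 tilt [0.0023 0.0025] F [-1.554   4.5765  5.985 ] w 0.025471616848721384
d [-0.2316 -2.5531  1.6569] rz -0.25
[ 0.9764  0.2961 -0.0114]
```

Request:
step_arm --moves '[{"rx": 0,"ry": 0,"rz": 0,"dx": 0,"dy": 0,"dz": -4,"gripper": -1},{"rx": 0,"ry": 0,"rz": 0,"dx": 0,"dy": 0,"dz": -5,"gripper": -1},{"rx": 0,"ry": 0,"rz": 0,"dx": 0,"dy": 0,"dz": 0,"gripper": -1},{"rx": 0,"ry": 0,"rz": 0,"dx": 0,"dy": 0,"dz": 0,"gripper": -1}]'

```text
clock: 4.45
tcp_pos: [0.5738, 0.1235, 0.1282]
orientation: [-3.137, -0.14, 0.002]
contact_force: [-1.7, 4.8, 0.1]
grip_width: 0.0253
gripper_force: 61.0
```

```bash
python3 -c "
from h import *
delta([.5748,.1266,.128],5.35);print(r.get_obs()['moment'])
for n in('top','side'):
  cv2.imwrite(f'pics/g2{n}.png',r.grab_frame(n))
a=cv2.imread('pics/g2top.png')[130:230,170:330];b=cv2.imread('pics/g2side.png')[150:300,200:340]
cv2.imwrite('pics/c2.png',np.hstack([cv2.resize(a,(400,250)),cv2.resize(b,(400,428))[:250]]) if 0 else np.hstack([cv2.resize(a,(400,400)),cv2.resize(b,(400,400))]))"
```

```text
clk 4.45 tcp [0.5738 0.1235 0.1282] yaw 5.10 tilt [-0.0012  0.0016] F [-1.6511  4.7929  0.1229] w 0.025284410871028153
d [ 1.312  -2.9541  0.2495] rz -0.25
[1.1746 0.49   0.0092]
```

View pics/c2.png

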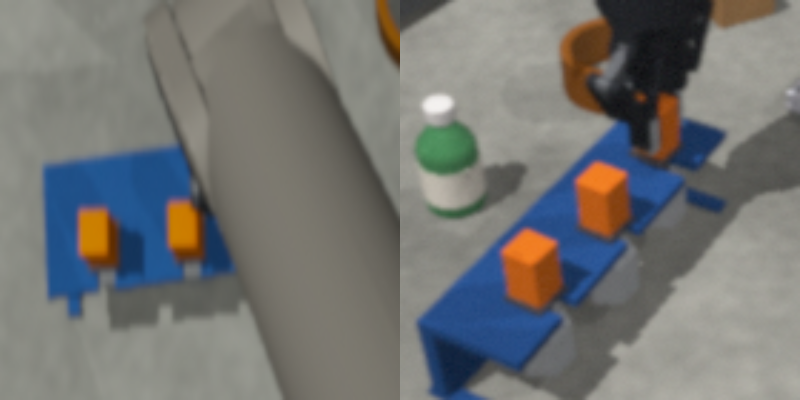

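The driver is held at about (655,120) in the right crop and lifted off the shelf. The arm hides it from the top camera. Next it slides out of the front.

Request:
step_arm --moves '[{"rx": 0,"ry": 0,"rz": 0,"dx": -8,"dy": 0,"dz": 0,"gripper": -1},{"rx": 0,"ry": 0,"rz": 0,"dx": -15,"dy": 0,"dz": 0,"gripper": -1},{"rx": 0,"ry": 0,"rz": 0,"dx": -15,"dy": 0,"dz": 0,"gripper": -1},{"rx": 0,"ry": 0,"rz": 0,"dx": -15,"dy": 0,"dz": 0,"gripper": -1},{"rx": 0,"ry": 0,"rz": 0,"dx": -15,"dy": 0,"dz": 0,"gripper": -1},{"rx": 0,"ry": 0,"rz": 0,"dx": -12,"dy": 0,"dz": 0,"gripper": -1},{"rx": 0,"ry": 0,"rz": 0,"dx": 0,"dy": 0,"dz": 0,"gripper": -1},{"rx": 0,"ry": 0,"rz": 0,"dx": 0,"dy": 0,"dz": 0,"gripper": -1}]'

```text
clock: 5.55
tcp_pos: [0.4955, 0.115, 0.1285]
orientation: [-3.138, -0.137, -0.001]
contact_force: [0.1, -0.5, -2.2]
grip_width: 0.0253
gripper_force: 60.8
```

```bash
python3 -c "
from h import *
delta([.5748-.08*.9957,.1266-.08*.093,.128],5.35);print(r.get_obs()['moment'])
delta([.5362,-.1967,.19],1)"
```

```text
clk 5.55 tcp [0.4955 0.115  0.1285] yaw 5.01 tilt [0.0009 0.0002] F [ 0.1042 -0.5128 -2.178 ] w 0.025290179621332502
d [ 0.005  -4.1892  0.5339] rz -0.34
[0.0657 0.0137 0.0162]
clk 5.55 tcp [0.4955 0.115  0.1285] yaw 5.01 tilt [0.0009 0.0002] F [ 0.1042 -0.5128 -2.178 ] w 0.025290179621332502
d [ 35.2245 312.3509 -61.4661] rz 4.01
```

Request:
step_arm --moves '[{"rx": 0,"ry": 0,"rz": 0,"dx": 0,"dy": 0,"dz": -31,"gripper": -1},{"rx": 0,"ry": 0,"rz": 4,"dx": 0,"dy": 0,"dz": -31,"gripper": -1},{"rx": 0,"ry": 0,"rz": 0,"dx": 4,"dy": 32,"dz": 0,"gripper": -1},{"rx": 0,"ry": 0,"rz": 0,"dx": 4,"dy": 40,"dz": 0,"gripper": -1},{"rx": 0,"ry": 0,"rz": 0,"dx": 4,"dy": 40,"dz": 0,"gripper": -1},{"rx": 0,"ry": 0,"rz": 0,"dx": 5,"dy": 40,"dz": 0,"gripper": -1},{"rx": 0,"ry": 0,"rz": 0,"dx": 5,"dy": 40,"dz": 0,"gripper": -1},{"rx": 0,"ry": 0,"rz": 0,"dx": 5,"dy": 40,"dz": 0,"gripper": -1},{"rx": 0,"ry": 0,"rz": 0,"dx": 4,"dy": 40,"dz": 0,"gripper": -1},{"rx": 0,"ry": 0,"rz": 0,"dx": 4,"dy": 40,"dz": 0,"gripper": -1},{"rx": 0,"ry": 0,"rz": 0,"dx": 0,"dy": 0,"dz": 0,"gripper": -1},{"rx": 0,"ry": 0,"rz": 0,"dx": 0,"dy": 0,"dz": 0,"gripper": -1},{"rx": 0,"ry": 0,"rz": 0,"dx": 0,"dy": 0,"dz": 0,"gripper": -1}]'

```text
clock: 7.18
tcp_pos: [0.5358, -0.1948, 0.1903]
orientation: [-3.141, -0.031, -0.0]
contact_force: [-0.4, 0.3, -1.8]
grip_width: 0.025
gripper_force: 60.7
```

```bash
python3 -c "
from h import *
delta([.5362,-.1967,.19],1)
for n in('top','side'):
  cv2.imwrite(f'pics/j1{n}.png',r.grab_frame(n))
a=cv2.imread('pics/j1top.png')[150:250,350:470];b=cv2.imread('pics/j1side.png')[80:210,300:440]
print(proj('side',[[.5362,-.1967,.02],[.5362,-.1967,.048],[.5362,-.1967,.0865]]))
cv2.imwrite('pics/c3.png',np.hstack([cv2.resize(a,(240,500)),cv2.resize(b,None,fx=4,fy=4)[:500]]))"
```

```text
clk 7.175 tcp [ 0.5358 -0.1948  0.1903] yaw 1.15 tilt [0.0001 0.0006] F [-0.4006  0.3315 -1.8092] w 0.02501006425713889
d [0.3889 1.901  0.3031] rz 0.15
[[373.3966 165.4024]
 [374.3746 156.7449]
 [375.7716 144.3871]]
```

View pics/c3.png

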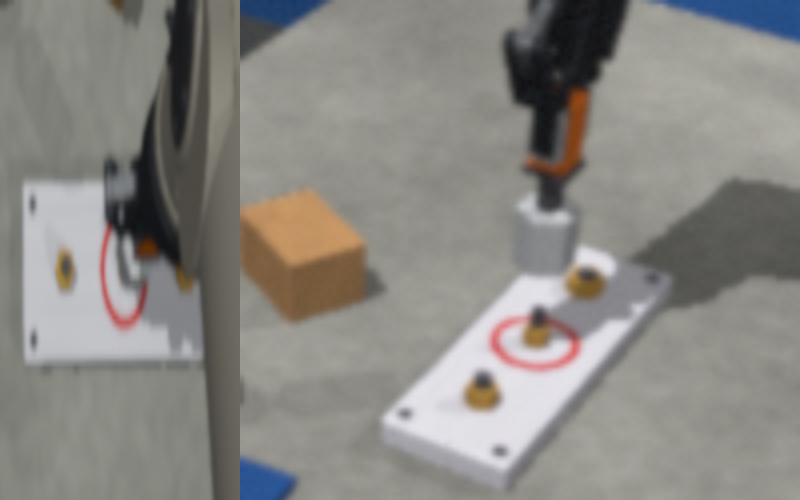

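```bash
cat >> h.py <<'E'
def redside(f):
    i=cv2.imread(f);h=hsv(i);m=((h[...,0]<6)|(h[...,0]>172))&(h[...,1]>60)&(h[...,2]>80);m[:,:330]=0;m[:,420:]=0;m[190:]=0;m[:140]=0
    p=np.argwhere(m)[:,::-1].astype(np.float32);return cv2.fitEllipse(cv2.convexHull(p)),len(p)
E
python3 - <<'E'
from h import *
print(redside('pics/side0.png'),plane("side",[redside('pics/side0.png')[0][0]],.02))
g=cv2.cvtColor(cv2.imread('pics/j1side.png'),cv2.COLOR_BGR2GRAY)
for v in range(126,152,2):print(v,g[v,362:392])
p=np.array([.5358,-.1948,.1903-.1037])
print(proj('side',[p,p+[0,0,.02],p+[0,0,.04]]))
E
```

```text
(((373.20635986328125, 165.29562377929688), (13.39925479888916, 22.482257843017578), 96.01034545898438), 103) [[ 0.5368 -0.1968  0.02  ]]
126 [145 145 145 146 146 144 144 143 143 141 140 130 101  60  40  41  44  50
  67 100 131 147 148 148 147 147 144 145 145 147]
128 [147 145 145 142 141 142 143 142 147 154 166 158 114  67  47  45  42  50
  80 118 140 148 149 148 147 146 145 145 143 142]
130 [145 142 139 142 143 144 145 159 179 190 194 173 110  63  58  56  54  54
  82 114 125 133 142 146 147 146 148 147 149 146]
132 [146 144 142 140 139 139 144 156 180 188 189 176 145 109  94  85 100 120
 135 135 124 118 123 132 140 142 145 145 145 144]
134 [146 143 137 137 135 134 132 128 134 150 169 186 186 184 183 181 188 203
 200 191 162 134 123 133 145 149 149 147 144 144]
136 [147 144 142 141 140 137 132 127 126 130 137 145 153 151 151 156 157 159
 157 144 124 112 118 138 147 149 150 151 147 145]
138 [143 143 143 141 142 138 133 128 128 129 131 133 136 136 137 137 139 138
 132 123 110 107 120 143 148 150 147 147 148 147]
140 [144 144 143 142 143 139 131 128 124 130 130 135 135 136 137 135 139 133
 130 118 109 113 133 154 153 149 150 147 146 144]
142 [143 144 145 147 145 142 132 129 130 129 130 135 136 136 139 137 136 134
 127 112 109 135 182 211 212 204 190 174 159 154]
144 [146 144 146 147 149 141 134 125 128 130 132 135 135 133 136 139 137 134
 125 111 113 155 206 224 227 226 226 225 223 215]
146 [151 152 152 153 150 151 146 137 131 130 132 137 135 136 134 136 137 134
 124 123 143 172 187 179 176 177 191 212 221 226]
148 [154 155 155 152 152 150 149 153 162 168 159 155 153 149 153 152 154 147
 151 160 165 149 114  86  75  73  87 120 166 196]
150 [153 152 151 152 148 154 181 209 224 224 222 220 219 220 220 216 210 202
 190 159 134 126 121  99  88  84  87  93 103 123]
[[375.5663 144.7461]
 [376.3157 138.1041]
 [377.0831 131.3057]]
```

Request:
step_arm --moves '[{"rx": 0,"ry": 0,"rz": 0.1,"dx": 0.8,"dy": 2,"dz": 0,"gripper": -1},{"rx": 0,"ry": 0,"rz": 0,"dx": 0,"dy": 0,"dz": 20,"gripper": -1},{"rx": 0,"ry": 0,"rz": 0,"dx": 0,"dy": 0,"dz": 15,"gripper": -1},{"rx": 0,"ry": 0,"rz": 0,"dx": 0,"dy": 0,"dz": 10,"gripper": -1},{"rx": 0,"ry": 0,"rz": 0,"dx": 0,"dy": 0,"dz": 4,"gripper": -1},{"rx": 0,"ry": 0,"rz": 0,"dx": 0,"dy": 0,"dz": 0,"gripper": -1},{"rx": 0,"ry": 0,"rz": 0,"dx": 0,"dy": 0,"dz": 0,"gripper": -1}]'

```text
clock: 8.15
tcp_pos: [0.5367, -0.1984, 0.1418]
orientation: [3.141, 0.025, 0.001]
contact_force: [-0.7, -0.3, -1.9]
grip_width: 0.0254
gripper_force: 60.8
```

```bash
python3 -c "
from h import *
delta([.5366,-.1968,.1237],1);print(r.get_obs()['moment'])"
```

```text
clk 8.15 tcp [ 0.5367 -0.1984  0.1418] yaw 0.92 tilt [ 0.0009 -0.0003] F [-0.7005 -0.2861 -1.8807] w 0.025403346841084376
d [-0.1179 -1.5944 18.1261] rz -0.08
[ 0.012  -0.0051  0.0029]
```

Request:
step_arm --moves '[{"rx": 0,"ry": 0,"rz": 0,"dx": 0,"dy": -1.5,"dz": 0,"gripper": -1},{"rx": 0,"ry": 0,"rz": 0,"dx": 0,"dy": 0,"dz": 2,"gripper": -1},{"rx": 0,"ry": 0,"rz": 0,"dx": 0,"dy": 0,"dz": 2,"gripper": -1},{"rx": 0,"ry": 0,"rz": 0,"dx": 0,"dy": 0,"dz": 2,"gripper": -1},{"rx": 0,"ry": 0,"rz": 0,"dx": 0,"dy": 0,"dz": 2,"gripper": -1},{"rx": 0,"ry": 0,"rz": 0,"dx": 0,"dy": 0,"dz": 0,"gripper": -1},{"rx": 0,"ry": 0,"rz": 0,"dx": 0,"dy": 0,"dz": 0,"gripper": -1}]'

```text
clock: 9.02
tcp_pos: [0.5363, -0.1968, 0.1333]
orientation: [-3.141, -0.025, -0.0]
contact_force: [0.4, -1.0, -2.3]
grip_width: 0.0252
gripper_force: 60.8
```

```bash
python3 -c "
from h import *
delta([.5366,-.1968,.1237],1);print(r.get_obs()['moment'])"
```

```text
clk 9.025 tcp [ 0.5363 -0.1968  0.1333] yaw 0.92 tilt [0. 0.] F [ 0.4333 -1.0054 -2.294 ] w 0.025192350424545457
d [ 0.2575 -0.0309  9.6148] rz -0.08
[ 0.0151  0.0213 -0.0218]
```

Request:
step_arm --moves '[{"rx": 0,"ry": 0,"rz": 0,"dx": 0,"dy": 0,"dz": 2,"gripper": -1},{"rx": 0,"ry": 0,"rz": 0,"dx": 0,"dy": 0,"dz": 2,"gripper": -1},{"rx": 0,"ry": 0,"rz": 0,"dx": 0,"dy": 0,"dz": 2,"gripper": -1},{"rx": 0,"ry": 0,"rz": 0,"dx": 0,"dy": 0,"dz": 2,"gripper": -1},{"rx": 0,"ry": 0,"rz": 0,"dx": 0,"dy": 0,"dz": 0,"gripper": -1},{"rx": 0,"ry": 0,"rz": 0,"dx": 0,"dy": 0,"dz": 0,"gripper": -1}]'

```text
clock: 9.78
tcp_pos: [0.5371, -0.1968, 0.1283]
orientation: [3.14, 0.025, 0.002]
contact_force: [-7.7, 2.9, 24.1]
grip_width: 0.0256
gripper_force: 64.3
```

```bash
python3 -c "
from h import *
delta([.5366,-.1968,.1237],1);print(r.get_obs()['moment'])
cv2.imwrite('pics/j2side.png',r.grab_frame('side'))"
```

```text
clk 9.775 tcp [ 0.5371 -0.1968  0.1283] yaw 0.91 tilt [ 0.0014 -0.0011] F [-7.6865  2.9117 24.0645] w 0.02558042840254698
d [-0.4934 -0.0124  4.6061] rz -0.09
[ 0.6563  1.9886 -0.0522]
```

It stopped 4.6 mm above the plate with 24 N on the wrist, so this is the 22 mm socket, stopped by the stud in its bore. It goes back to its slot.

Request:
step_arm --moves '[{"rx": 0,"ry": 0,"rz": 0,"dx": 0,"dy": 0,"dz": -10,"gripper": -1},{"rx": 0,"ry": 0,"rz": 0,"dx": 0,"dy": 0,"dz": -27,"gripper": -1},{"rx": 0,"ry": 0,"rz": 0,"dx": 0,"dy": 0,"dz": -27,"gripper": -1},{"rx": 0,"ry": 0,"rz": -4.3,"dx": -5,"dy": -35,"dz": 0,"gripper": -1},{"rx": 0,"ry": 0,"rz": 0,"dx": -9,"dy": -40,"dz": 0,"gripper": -1},{"rx": 0,"ry": 0,"rz": 0,"dx": -9,"dy": -40,"dz": 0,"gripper": -1},{"rx": 0,"ry": 0,"rz": 0,"dx": -9,"dy": -40,"dz": 0,"gripper": -1},{"rx": 0,"ry": 0,"rz": 0,"dx": -9,"dy": -40,"dz": 0,"gripper": -1},{"rx": 0,"ry": 0,"rz": 0,"dx": -9,"dy": -40,"dz": 0,"gripper": -1},{"rx": 0,"ry": 0,"rz": 0,"dx": -9,"dy": -40,"dz": 0,"gripper": -1},{"rx": 0,"ry": 0,"rz": 0,"dx": 0,"dy": -34,"dz": 0,"gripper": -1},{"rx": 0,"ry": 0,"rz": 0,"dx": 0,"dy": 0,"dz": 0,"gripper": -1},{"rx": 0,"ry": 0,"rz": 0,"dx": 0,"dy": 0,"dz": 0,"gripper": -1},{"rx": 0,"ry": 0,"rz": 0,"dx": 0,"dy": 0,"dz": 0,"gripper": -1},{"rx": 0,"ry": 0,"rz": 0,"dx": 0,"dy": 0,"dz": 0,"gripper": -1}]'

```text
clock: 11.7
tcp_pos: [0.4521, 0.1052, 0.1892]
orientation: [3.138, 0.141, -0.0]
contact_force: [-0.2, 0.2, -1.3]
grip_width: 0.0251
gripper_force: 60.9
```

```bash
python3 -c "
from h import *
delta([.4942,.1180,.1295],5.35);print(r.get_obs()['moment'])"
```

```text
clk 11.7 tcp [0.4521 0.1052 0.1892] yaw 5.14 tilt [-0.0002 -0.0003] F [-0.2309  0.1944 -1.335 ] w 0.02511571973731765
d [43.1592 -8.81   59.6712] rz -0.21
[-0.0293  0.0284 -0.0321]
```

Request:
step_arm --moves '[{"rx": 0,"ry": 0,"rz": -0.2,"dx": 20,"dy": -8.8,"dz": 0,"gripper": -1},{"rx": 0,"ry": 0,"rz": 0,"dx": 15,"dy": 0,"dz": 20,"gripper": -1},{"rx": 0,"ry": 0,"rz": 0,"dx": 8,"dy": 0,"dz": 25,"gripper": -1},{"rx": 0,"ry": 0,"rz": 0,"dx": 0,"dy": 0,"dz": 15,"gripper": -1},{"rx": 0,"ry": 0,"rz": 0,"dx": 0,"dy": 0,"dz": 0,"gripper": -1},{"rx": 0,"ry": 0,"rz": 0,"dx": 0,"dy": 0,"dz": 0,"gripper": -1},{"rx": 0,"ry": 0,"rz": 0,"dx": 0,"dy": 0,"dz": 0,"gripper": -1}]'

```text
clock: 12.58
tcp_pos: [0.4945, 0.1189, 0.1302]
orientation: [-3.138, -0.149, -0.003]
contact_force: [-0.1, -0.8, -2.8]
grip_width: 0.0255
gripper_force: 60.7
```

```bash
python3 -c "
from h import *
delta([.4942,.1180,.1295],5.35);print(r.get_obs()['moment'])"
```

```text
clk 12.575 tcp [0.4945 0.1189 0.1302] yaw 5.42 tilt [0.0016 0.0002] F [-0.1343 -0.7858 -2.7632] w 0.025511345354067957
d [-0.3488  0.911   0.7302] rz 0.07
[-0.0098 -0.0239  0.0001]
```

Request:
step_arm --moves '[{"rx": 0,"ry": 0,"rz": 0,"dx": 12,"dy": 0.5,"dz": 0,"gripper": -1},{"rx": 0,"ry": 0,"rz": 0,"dx": 13,"dy": 0,"dz": 0,"gripper": -1},{"rx": 0,"ry": 0,"rz": 0,"dx": 13,"dy": 0,"dz": 0,"gripper": -1},{"rx": 0,"ry": 0,"rz": 0,"dx": 13,"dy": 0,"dz": 0,"gripper": -1},{"rx": 0,"ry": 0,"rz": 0,"dx": 13,"dy": 0,"dz": 0,"gripper": -1},{"rx": 0,"ry": 0,"rz": 0,"dx": 13,"dy": 0,"dz": 0,"gripper": -1},{"rx": 0,"ry": 0,"rz": 0,"dx": 0,"dy": 0,"dz": 0,"gripper": -1},{"rx": 0,"ry": 0,"rz": 0,"dx": 0,"dy": 0,"dz": 0,"gripper": -1}]'

```text
clock: 13.58
tcp_pos: [0.5703, 0.1256, 0.1291]
orientation: [3.138, 0.149, -0.001]
contact_force: [0.3, 0.3, -3.3]
grip_width: 0.0253
gripper_force: 60.8
```

```bash
python3 -c "
from h import *
delta([.572,.1253,.1207],5.35);print(r.get_obs()['moment'])"
```

```text
clk 13.575 tcp [0.5703 0.1256 0.1291] yaw 5.44 tilt [-0.0008 -0.0002] F [ 0.2924  0.2801 -3.3277] w 0.025296351690471706
d [1.7013 0.4511 8.4023] rz 0.09
[-0.0211  0.0152  0.0327]
```

Request:
step_arm --moves '[{"rx": 0,"ry": 0,"rz": 0,"dx": 0,"dy": 0,"dz": 5,"gripper": -1},{"rx": 0,"ry": 0,"rz": 0,"dx": 0,"dy": 0,"dz": 3.5,"gripper": -1},{"rx": 0,"ry": 0,"rz": 0,"dx": 0,"dy": 0,"dz": 0,"gripper": -1},{"rx": 0,"ry": 0,"rz": 0,"dx": 0,"dy": 0,"dz": 0,"gripper": 1},{"rx": 0,"ry": 0,"rz": 0,"dx": 0,"dy": 0,"dz": 0,"gripper": 1},{"rx": 0,"ry": 0,"rz": 0,"dx": 0,"dy": 0,"dz": 0,"gripper": 1},{"rx": 0,"ry": 0,"rz": 0,"dx": 0,"dy": 0,"dz": 0,"gripper": 1},{"rx": 0,"ry": 0,"rz": 0,"dx": 0,"dy": 0,"dz": -20,"gripper": 1},{"rx": 0,"ry": 0,"rz": 0,"dx": 0,"dy": 0,"dz": -40,"gripper": 1},{"rx": 0,"ry": 0,"rz": 0,"dx": 0,"dy": 0,"dz": -15,"gripper": 1},{"rx": 0,"ry": 0,"rz": 0,"dx": -2,"dy": -40,"dz": 0,"gripper": 1},{"rx": 0,"ry": 0,"rz": 0,"dx": -2,"dy": -40,"dz": 0,"gripper": 1},{"rx": 0,"ry": 0,"rz": 0,"dx": 0,"dy": 0,"dz": 0,"gripper": 1},{"rx": 0,"ry": 0,"rz": 0,"dx": 0,"dy": 0,"dz": 0,"gripper": 1},{"rx": 0,"ry": 0,"rz": 0,"dx": 0,"dy": 0,"dz": 0,"gripper": 1}]'

```text
clock: 15.45
tcp_pos: [0.5595, 0.2033, 0.1958]
orientation: [3.137, 0.145, -0.0]
contact_force: [0.3, 0.3, -0.8]
grip_width: 0.0857
gripper_force: 0.0
```

```bash
python3 -c "
from h import *
delta([.5589,.2050,.1207],5.35)
for n in('top','side'):
  cv2.imwrite(f'pics/k1{n}.png',r.grab_frame(n))
a=cv2.imread('pics/k1top.png')[130:230,170:330];b=cv2.imread('pics/k1side.png')[150:300,200:340]
cv2.imwrite('pics/c4.png',np.hstack([cv2.resize(a,(400,400)),cv2.resize(b,(400,400))]))"
```

```text
clk 15.45 tcp [0.5595 0.2033 0.1958] yaw 5.31 tilt [-0.0001 -0.0009] F [ 0.325   0.2636 -0.8384] w 0.08565048441837343
d [-0.4796 -1.7479 75.0565] rz -0.04
```

View pics/c4.png

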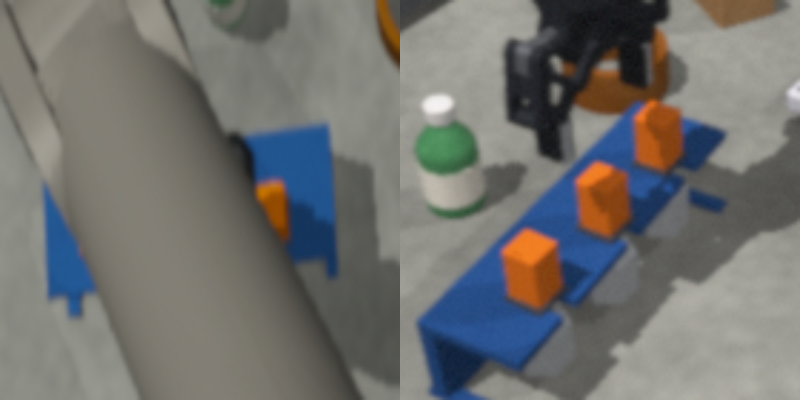

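The first driver hangs in its slot again (right crop, about (660,135)), and the gripper stands over the middle one. Next I'll grasp that driver, lift it and slide it out.

Request:
step_arm --moves '[{"rx": 0,"ry": 0,"rz": 0,"dx": 0,"dy": -1.3,"dz": 30,"gripper": 1},{"rx": 0,"ry": 0,"rz": 0,"dx": 0,"dy": 0,"dz": 30,"gripper": 1},{"rx": 0,"ry": 0,"rz": 0,"dx": 0,"dy": 0,"dz": 15,"gripper": 1},{"rx": 0,"ry": 0,"rz": 0,"dx": 0,"dy": 0,"dz": 0,"gripper": 1},{"rx": 0,"ry": 0,"rz": 0,"dx": 0,"dy": 0,"dz": 0,"gripper": -1},{"rx": 0,"ry": 0,"rz": 0,"dx": 0,"dy": 0,"dz": 0,"gripper": -1},{"rx": 0,"ry": 0,"rz": 0,"dx": 0,"dy": 0,"dz": 0,"gripper": -1},{"rx": 0,"ry": 0,"rz": 0,"dx": 0,"dy": 0,"dz": 0,"gripper": -1},{"rx": 0,"ry": 0,"rz": 0,"dx": 0,"dy": 0,"dz": 0,"gripper": -1}]'

```text
clock: 16.68
tcp_pos: [0.5594, 0.2061, 0.1215]
orientation: [3.138, 0.148, 0.001]
contact_force: [-1.1, -1.2, 5.9]
grip_width: 0.0253
gripper_force: 58.7
```

```bash
python3 -c "
from h import *
delta([.5589,.2050,.1207],5.35);print(r.get_obs()['moment'])"
```

```text
clk 16.675 tcp [0.5594 0.2061 0.1215] yaw 5.41 tilt [ 0.0009 -0.    ] F [-1.1134 -1.1976  5.9132] w 0.025284855700558113
d [-0.634   1.0561  0.7966] rz 0.06
[-0.248   0.2841  0.034 ]
```

Request:
step_arm --moves '[{"rx": 0,"ry": 0,"rz": 0,"dx": 0,"dy": 0,"dz": -4,"gripper": -1},{"rx": 0,"ry": 0,"rz": 0,"dx": 0,"dy": 0,"dz": -5,"gripper": -1},{"rx": 0,"ry": 0,"rz": 0,"dx": 0,"dy": 0,"dz": 0,"gripper": -1},{"rx": 0,"ry": 0,"rz": 0,"dx": 0,"dy": 0,"dz": 0,"gripper": -1}]'

```text
clock: 17.18
tcp_pos: [0.5589, 0.2061, 0.1296]
orientation: [3.138, 0.149, -0.0]
contact_force: [-0.7, -0.2, -2.0]
grip_width: 0.0252
gripper_force: 58.7
```

Request:
step_arm --moves '[{"rx": 0,"ry": 0,"rz": 0,"dx": -12,"dy": 0,"dz": 0,"gripper": -1},{"rx": 0,"ry": 0,"rz": 0,"dx": -16,"dy": 0,"dz": 0,"gripper": -1},{"rx": 0,"ry": 0,"rz": 0,"dx": -16,"dy": 0,"dz": 0,"gripper": -1},{"rx": 0,"ry": 0,"rz": 0,"dx": -16,"dy": 0,"dz": 0,"gripper": -1},{"rx": 0,"ry": 0,"rz": 0,"dx": -15,"dy": 0,"dz": 0,"gripper": -1},{"rx": 0,"ry": 0,"rz": 0,"dx": 0,"dy": 0,"dz": 0,"gripper": -1},{"rx": 0,"ry": 0,"rz": 0,"dx": 0,"dy": 0,"dz": -30,"gripper": -1},{"rx": 0,"ry": 0,"rz": 4.3,"dx": 0,"dy": 0,"dz": -30,"gripper": -1},{"rx": 0,"ry": 0,"rz": 0,"dx": 4.5,"dy": 40,"dz": 0,"gripper": -1},{"rx": 0,"ry": 0,"rz": 0,"dx": 4.5,"dy": 40,"dz": 0,"gripper": -1},{"rx": 0,"ry": 0,"rz": 0,"dx": 4.5,"dy": 40,"dz": 0,"gripper": -1},{"rx": 0,"ry": 0,"rz": 0,"dx": 4.5,"dy": 40,"dz": 0,"gripper": -1},{"rx": 0,"ry": 0,"rz": 0,"dx": 4.5,"dy": 40,"dz": 0,"gripper": -1},{"rx": 0,"ry": 0,"rz": 0,"dx": 4.5,"dy": 40,"dz": 0,"gripper": -1},{"rx": 0,"ry": 0,"rz": 0,"dx": 4.5,"dy": 40,"dz": 0,"gripper": -1},{"rx": 0,"ry": 0,"rz": 0,"dx": 4.5,"dy": 40,"dz": 0,"gripper": -1},{"rx": 0,"ry": 0,"rz": 0,"dx": 4.5,"dy": 40,"dz": 0,"gripper": -1},{"rx": 0,"ry": 0,"rz": 0,"dx": 4.5,"dy": 36,"dz": 0,"gripper": -1},{"rx": 0,"ry": 0,"rz": 0,"dx": 0,"dy": 0,"dz": 0,"gripper": -1},{"rx": 0,"ry": 0,"rz": 0,"dx": 0,"dy": 0,"dz": 0,"gripper": -1}]'

```text
clock: 19.68
tcp_pos: [0.5374, -0.1956, 0.1897]
orientation: [-3.141, -0.031, -0.0]
contact_force: [-0.3, 0.2, -2.3]
grip_width: 0.0258
gripper_force: 59.6
```

Request:
step_arm --moves '[{"rx": 0,"ry": 0,"rz": 0,"dx": 0,"dy": 0,"dz": 0,"gripper": -1},{"rx": 0,"ry": 0,"rz": 0,"dx": 0,"dy": 0,"dz": 0,"gripper": -1}]'

```text
clock: 19.92
tcp_pos: [0.5373, -0.195, 0.1899]
orientation: [-3.141, -0.033, -0.0]
contact_force: [0.1, 0.5, -2.6]
grip_width: 0.0255
gripper_force: 59.6
```

```bash
python3 -c "
from h import *
delta([.5366,-.1968,.1245],1);print(r.get_obs()['moment'])
cv2.imwrite('pics/j3side.png',r.grab_frame('side'))
g=cv2.cvtColor(cv2.imread('pics/j3side.png'),cv2.COLOR_BGR2GRAY)
for v in (136,138,140,142):print(v,g[v,362:392])
p=r.get_obs()['tcp_pos']-[0,0,.1045]
print(proj('side',[p,p+[0,0,.02],p+[0,0,.04]]))"
```

```text
clk 19.925 tcp [ 0.5373 -0.195   0.1899] yaw 1.22 tilt [0.0002 0.0001] F [ 0.0847  0.5236 -2.5514] w 0.025481543800462227
d [-0.7794  1.8119 65.4053] rz 0.22
[ 0.0131  0.0176 -0.0221]
136 [145 144 141 139 138 134 129 126 125 129 140 152 160 153 150 154 159 160
 159 147 126 111 121 141 149 150 149 146 147 144]
138 [145 143 142 142 141 137 130 127 127 127 129 133 133 135 133 135 136 135
 130 118 109 109 125 142 149 149 149 149 147 147]
140 [143 144 142 142 140 138 129 126 125 128 129 136 135 135 133 138 137 136
 127 114 106 120 143 156 156 150 150 150 147 144]
142 [144 145 145 148 149 141 129 126 125 128 131 134 134 134 133 137 136 135
 125 110 111 151 198 215 212 203 191 173 160 155]
[[375.0819 144.88  ]
 [375.8245 138.2492]
 [376.585  131.4626]]
```

Request:
step_arm --moves '[{"rx": 0,"ry": 0,"rz": 0.2,"dx": -0.7,"dy": 1.2,"dz": 0,"gripper": -1},{"rx": 0,"ry": 0,"rz": 0,"dx": 0,"dy": 0,"dz": 20,"gripper": -1},{"rx": 0,"ry": 0,"rz": 0,"dx": 0,"dy": 0,"dz": 15,"gripper": -1},{"rx": 0,"ry": 0,"rz": 0,"dx": 0,"dy": 0,"dz": 12,"gripper": -1},{"rx": 0,"ry": 0,"rz": 0,"dx": 0,"dy": 0,"dz": 0,"gripper": -1},{"rx": 0,"ry": 0,"rz": 0,"dx": 0,"dy": 0,"dz": 0,"gripper": -1},{"rx": 0,"ry": 0,"rz": 0,"dx": 0,"dy": 0,"dz": 0,"gripper": -1}]'

```text
clock: 20.85
tcp_pos: [0.5369, -0.1973, 0.1434]
orientation: [3.141, 0.025, 0.002]
contact_force: [0.3, -0.3, -2.5]
grip_width: 0.0256
gripper_force: 59.6
```

```bash
python3 -c "
from h import *
delta([.5366,-.1968,.1245],1);print(r.get_obs()['moment'])"
```

```text
clk 20.85 tcp [ 0.5369 -0.1973  0.1434] yaw 0.92 tilt [ 0.0011 -0.0004] F [ 0.3394 -0.3296 -2.5281] w 0.025638604085413932
d [-0.3351 -0.5256 18.9307] rz -0.08
[ 0.043  -0.0032 -0.0258]
```

Request:
step_arm --moves '[{"rx": 0,"ry": 0,"rz": 0,"dx": -0.2,"dy": -0.4,"dz": 2,"gripper": -1},{"rx": 0,"ry": 0,"rz": 0,"dx": 0,"dy": 0,"dz": 2,"gripper": -1},{"rx": 0,"ry": 0,"rz": 0,"dx": 0,"dy": 0,"dz": 2,"gripper": -1},{"rx": 0,"ry": 0,"rz": 0,"dx": 0,"dy": 0,"dz": 2,"gripper": -1},{"rx": 0,"ry": 0,"rz": 0,"dx": 0,"dy": 0,"dz": 2,"gripper": -1},{"rx": 0,"ry": 0,"rz": 0,"dx": 0,"dy": 0,"dz": 0,"gripper": -1},{"rx": 0,"ry": 0,"rz": 0,"dx": 0,"dy": 0,"dz": 0,"gripper": -1}]'

```text
clock: 21.72
tcp_pos: [0.5364, -0.1968, 0.1328]
orientation: [3.141, 0.025, 0.0]
contact_force: [-0.1, 0.1, -2.8]
grip_width: 0.0256
gripper_force: 59.6
```

```bash
python3 -c "
from h import *
delta([.5366,-.1968,.1245],1);print(r.get_obs()['moment'])"
```

```text
clk 21.725 tcp [ 0.5364 -0.1968  0.1328] yaw 0.93 tilt [ 0.0001 -0.    ] F [-0.0692  0.0991 -2.8455] w 0.025553741225476607
d [ 0.2468 -0.0123  8.3441] rz -0.07
[ 0.0355  0.0386 -0.0187]
```

The mouth is 8 mm above the plate with no contact. The 26 mm socket would have stopped by now, so this one should fit and I'll keep lowering.

Request:
step_arm --moves '[{"rx": 0,"ry": 0,"rz": 0,"dx": 0,"dy": 0,"dz": 2,"gripper": -1},{"rx": 0,"ry": 0,"rz": 0,"dx": 0,"dy": 0,"dz": 2,"gripper": -1},{"rx": 0,"ry": 0,"rz": 0,"dx": 0,"dy": 0,"dz": 2,"gripper": -1},{"rx": 0,"ry": 0,"rz": 0,"dx": 0,"dy": 0,"dz": 1.5,"gripper": -1},{"rx": 0,"ry": 0,"rz": 0,"dx": 0,"dy": 0,"dz": 1.3,"gripper": -1},{"rx": 0,"ry": 0,"rz": 0,"dx": 0,"dy": 0,"dz": 0,"gripper": -1},{"rx": 0,"ry": 0,"rz": 0,"dx": 0,"dy": 0,"dz": 0,"gripper": -1}]'

```text
clock: 22.6
tcp_pos: [0.5364, -0.1968, 0.1245]
orientation: [3.141, 0.025, 0.001]
contact_force: [-2.4, 0.8, 5.7]
grip_width: 0.0255
gripper_force: 60.5
```

```bash
python3 -c "
from h import *
delta([.5366,-.1968,.1245],1);print(r.get_obs()['moment'])
for n in('top','side'):
  cv2.imwrite(f'pics/m1{n}.png',r.grab_frame(n))
a=cv2.imread('pics/m1side.png')[80:210,300:440];b=cv2.imread('pics/m1side.png')[150:300,200:340]
cv2.imwrite('pics/c5.png',np.hstack([cv2.resize(a,(431,400)),cv2.resize(b,(369,400))]))"
```

```text
clk 22.6 tcp [ 0.5364 -0.1968  0.1245] yaw 0.92 tilt [ 0.0003 -0.0002] F [-2.3572  0.7949  5.6875] w 0.025485265681732962
d [ 0.1719 -0.0407  0.0282] rz -0.08
[0.2991 0.6582 0.0348]
```

View pics/c5.png

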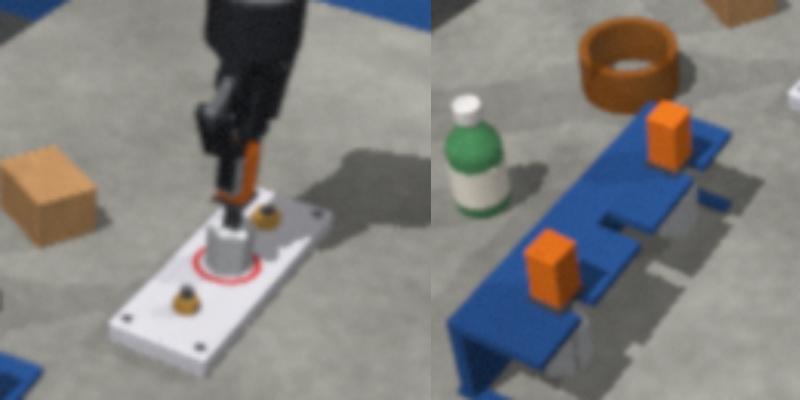

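The socket stands on the plate inside the ring (left crop, about (228,248)), and the first driver hangs in the rack. I'll push slightly more to make sure it is flat.

Request:
step_arm --moves '[{"rx": 0,"ry": 0,"rz": 0,"dx": 0,"dy": 0,"dz": 1,"gripper": -1},{"rx": 0,"ry": 0,"rz": 0,"dx": 0,"dy": 0,"dz": 0,"gripper": -1},{"rx": 0,"ry": 0,"rz": 0,"dx": 0,"dy": 0,"dz": 0,"gripper": -1},{"rx": 0,"ry": 0,"rz": 0,"dx": 0,"dy": 0,"dz": 0,"gripper": -1}]'

```text
clock: 23.2
tcp_pos: [0.5365, -0.1969, 0.1245]
orientation: [3.141, 0.025, 0.001]
contact_force: [-4.5, 0.7, 13.2]
grip_width: 0.0254
gripper_force: 61.8
```

It did not sink any further, so the mouth is flat on the plate under a light 13 N push.

```bash
python3 -c "
from bench import r
print(r.hand_in())"
```

```text
the job is handed in; nothing more can be done
None
```

The middle driver fits: it is fully seated and upright on the ringed nut, mouth flat on the plate and still gripped. The first driver I tried stopped about 5 mm short and is back in its slot, and the job is handed in at about 23 s.

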